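# Close the turned boxes, each with its own lid

### The job

Four turned wooden boxes of different diameters stand open on the bench, and their four knobbed lids lie among them and the tools. Put each lid on the box of its own diameter so that the plug sits inside the mouth and the lid lies level and fully down on the rim. Leave the boxes where they stand, and do not knock over the little bottle of polish.

Things in the scene. Friction and masses are not known exactly. Their poses are not given: they have to be found in the camera images.
- box_small: open round box of turned wood standing on the bench, mouth up, loose: 50 mm outside diameter, 60 mm tall to its rim, wall 6 mm, so the mouth is 38 mm across; a thin dark band runs round its outside. Origin at the centre of its underside, z up along its axis.
- lid_small: lid of box_small, same wood, loose, right way up: disc 50 mm in diameter, 8 mm thick; plug below it 30 mm in diameter, 7 mm deep, 3 mm chamfer, 4 mm clear of the mouth all round; round knob on top, 22 mm in diameter. Origin: centre of the plug's underside, z up; disc 7 to 15 mm, knob 15 to 40 mm above it. Seated, its origin is 53 mm above the box's origin.
- box_medium: open round box of turned wood standing on the bench, mouth up, loose: 65 mm outside diameter, 70 mm tall to its rim, wall 6 mm, so the mouth is 53 mm across; a thin dark band runs round its outside. Origin at the centre of its underside, z up along its axis.
- lid_medium: lid of box_medium, same wood, loose, right way up: disc 65 mm in diameter, 8 mm thick; plug below it 45 mm in diameter, 7 mm deep, 3 mm chamfer, 4 mm clear of the mouth all round; round knob on top, 22 mm in diameter. Origin: centre of the plug's underside, z up; disc 7 to 15 mm, knob 15 to 40 mm above it. Seated, its origin is 63 mm above the box's origin.
- box_large: open round box of turned wood standing on the bench, mouth up, loose: 80 mm outside diameter, 56 mm tall to its rim, wall 6 mm, so the mouth is 68 mm across; a thin dark band runs round its outside. Origin at the centre of its underside, z up along its axis.
- lid_large: lid of box_large, same wood, loose, right way up: disc 80 mm in diameter, 8 mm thick; plug below it 60 mm in diameter, 7 mm deep, 3 mm chamfer, 4 mm clear of the mouth all round; round knob on top, 22 mm in diameter. Origin: centre of the plug's underside, z up; disc 7 to 15 mm, knob 15 to 40 mm above it. Seated, its origin is 49 mm above the box's origin.
- box_widest: open round box of turned wood standing on the bench, mouth up, loose: 95 mm outside diameter, 48 mm tall to its rim, wall 6 mm, so the mouth is 83 mm across; a thin dark band runs round its outside. Origin at the centre of its underside, z up along its axis.
- lid_widest: lid of box_widest, same wood, loose, right way up: disc 95 mm in diameter, 8 mm thick; plug below it 75 mm in diameter, 7 mm deep, 3 mm chamfer, 4 mm clear of the mouth all round; round knob on top, 22 mm in diameter. Origin: centre of the plug's underside, z up; disc 7 to 15 mm, knob 15 to 40 mm above it. Seated, its origin is 41 mm above the box's origin.
- polish: small closed amber glass bottle with a black cap, 52 mm in diameter, 85 mm tall, standing loose among the work; to be left standing. Origin at the centre of its underside, z up.
There are look-alikes about, which are no part of the job. What is shaped like the box_widest but purple or red is not meant.

How it is judged:
By the outcome, as a careful person would: the job done as asked, in the order asked, and still so for the second after the job is handed in, with the robot touching nothing.
It also fails if it takes over 120 s, if anything falls off the work surface, if the arm or the gripper's body presses on something with over 40 N, if the wrist force passes 120 N, or if a joint passes its speed limit or range.

### The arm

A 7-joint arm with a two-finger parallel gripper is mounted at the origin on the work surface. World frame = base frame: x ahead of the robot, y to its left, z up, the work surface at z = 0. Lengths are in m, angles in rad, forces in N, time in s.
With the tool pointing down it reaches from about 0.425 to 0.925 m from the base axis. Payload 6.8 kg.
Tool frame: the origin (TCP) lies at the very end of the fingers, on their centre line; the grasp point (between the pads) lies 19 mm behind it; z points along the fingers, y is the line along which they close (so a half turn about z gives the same grasp; the last joint's range is limited). The gripper opens to 85 mm and grips with 20 to 120 N. Pads are 22 mm wide; open, the fingers measure 114 mm over their backs; the gripper's body (76 mm by 85 mm) begins 54 mm behind the grasp point. The pads swing forward as they close: fully open they stand 13 mm farther back than shut.
Start: joints at [1.147, 0.477, 0.022, 1.555, -0.011, 1.109, -0.083], TCP at [0.21, -0.642, 0.231] pointing down, gripper open.
Joint ranges: [-2.96, 2.96], [-0.34, 2.1], [-1.41, 1.46], [0.24, 2.44], [-1.37, 4.51], [0.17, 1.92], [-2.96, 2.96]. Speed limits (rad/s): [2.39, 2.39, 3.14, 3.14, 3.14, 3.14, 3.14].

### API

Orientations are given as a unit quaternion [w, x, y, z].
In Python, from station import * gives the robot as it stands.
- The arm moves only by the tool jog_arm, never from a script. Its argument "moves" is one flat list of numbers, 7 for each row, row after row: the shift along the tool's x, y, z normalised to -1 to 1, where 1 is 20 mm, then the turn, a rotation vector about the tool's x, y, z normalised to -1 to 1, where 1 is 4 degrees, then the opening, from 0 (shut) to 1 (fully open). In form: [x, y, z, rx, ry, rz, claw, x, y, z, rx, ry, rz, claw, ...]. A call has exactly 8 rows; each row shifts and turns the commanded pose from where the row before left it, along the tool's axes as they then stand; what a row does not reach is not made up. A row lasts 1/12 s, in which the tool goes at most 41.7 mm and 7.16 degrees, less where a joint would pass 70% of its speed; a pose out of reach is approached as far as the arm can. A call with a number of a shift or a turn outside -1 to 1 is refused whole. A call with a gripper value outside its range is refused whole. The fingers move at their own pace and stop on an object; "grip_force" is the grip in N (left out, the last holds). Time passes only in rows, so rows that do not move let the fingers close, or fill a call up. It gives the time, the measured TCP pose, the force, the opening and the grip force at its end, in the units of the state.
- get_obs(): the state, without advancing time (a new reading comes with each control period).
- read_camera(name): name is "side" or "top" or "wrist"; returns a dict with "color" (384x512x3 uint8, blue, green, red), "fx", "fy", "cx", "cy" (pixels), "rvec" (rotation vector, rad) and "tvec" (3), from world to camera coordinates, as OpenCV has them. Camera axes: x right, y down, z forward; pixel columns grow to the right and rows downward; lengths in m; the calibration is good to about 2 mm. A picture is of the moment at which its call begins. There is no depth.
- hand_in(): hands the job in; it is judged then, once.
The state is a dict: "t": time; "q": joint angles; "joint_vel": joint speeds; "joint_torque": joint torques, N m; "eef_pos": TCP position; "tool_rot": TCP orientation; "contact_force": force on the tool from outside, world axes, zero at the start; "torque": the same for the moment, N m; "gripper_width": opening from 0.0 (shut) to 1.0 (fully open); "grasp_force": force on a finger pad.
Only numpy, scipy, OpenCV 4.12 (cv2) and the standard library are available. Lean on these libraries where they do the work, as an engineer would, in place of code of your own. Each camera call takes 0.05 s, during which the arm holds its last target. There are 200 camera calls.

## Working session

There is one attempt and no reset: what is moved stays moved. The work goes in short steps, Python scripts to look and compute and a tool call to move; the robot and the scene stay as the last step left them, time stands still between calls to the robot, and variables do not carry over. Pictures are saved under pics/ and viewed, at most 16 in all, crops included, and the job is handed in when it is done.

Besides the shell and the picture viewer there is one more tool, called after "Call:" as name(argument=value, ...) on one line, values as JSON. jog_arm: Moves the arm, as the interface text tells. Scaled input: -1 to 1 covers 20 mm each way for a shift and 4 degrees each way for a turn. Its arguments: {"type":"object","properties":{"moves":{"type":"array"},"grip_force":{"type":"number"}},"required":["moves"]}

```bash
mkdir -p pics; ls; cat > h.py <<'E'
from station import *
import numpy as np, cv2
def snap(n,f):
    c=read_camera(n); cv2.imwrite(f,c["color"]); np.savez(f+".npz",**c); return c
def ray(f,u,v,z):
    c=np.load(f+".npz"); R=cv2.Rodrigues(c["rvec"])[0]; t=np.array(c["tvec"]).ravel()
    d=R.T@np.array([(u-c["cx"])/c["fx"],(v-c["cy"])/c["fy"],1]); o=-R.T@t
    return o+d*(z-o[2])/d[2]
E
python3 - <<'E'
from h import *
for n in("top","side"):
    c=snap(n,f"pics/{n}0.png"); print(n,c["fx"],c["rvec"],c["tvec"])
    cv2.imwrite(f"pics/{n}0b.png",cv2.resize(c["color"],(800,600),interpolation=cv2.INTER_CUBIC))
o=get_obs();print(o)
E
```

```text
pics
top 350.39111577130376 [ 2.22638483 -2.15742888  0.08893692] [-0.02890839  0.44423494  0.9297993 ]
side 361.23632436801944 [ 2.2891829  -0.21285993  0.11502808] [-0.44453931  0.08787773  0.870564  ]
{'t': 0.1, 'q': array([ 1.1468772 ,  0.47770127,  0.02230845,  1.55638979, -0.01151245,
        1.109301  , -0.08311013]), 'joint_vel': array([ 0.00019819, -0.00306083, -0.00048618, -0.00297735,  0.00036909,
        0.00135035,  0.00056694]), 'joint_torque': array([ 5.70966076e-03, -5.97758675e+01,  1.61370344e+00, -2.81955743e+01,
        1.27758514e-02,  4.98038411e-03, -1.64829814e-06]), 'eef_pos': array([ 0.20949035, -0.64108395,  0.23041741]), 'tool_rot': array([-8.16873694e-04,  9.87555125e-01,  1.57271028e-01, -1.78102316e-04]), 'contact_force': array([-0.07809391,  0.94718015, -0.50963888]), 'torque': array([0.01121349, 0.00787331, 0.04076118]), 'grasp_force': 0.0, 'gripper_width': 0.9998135366467532}
```

View pics/top0b.png

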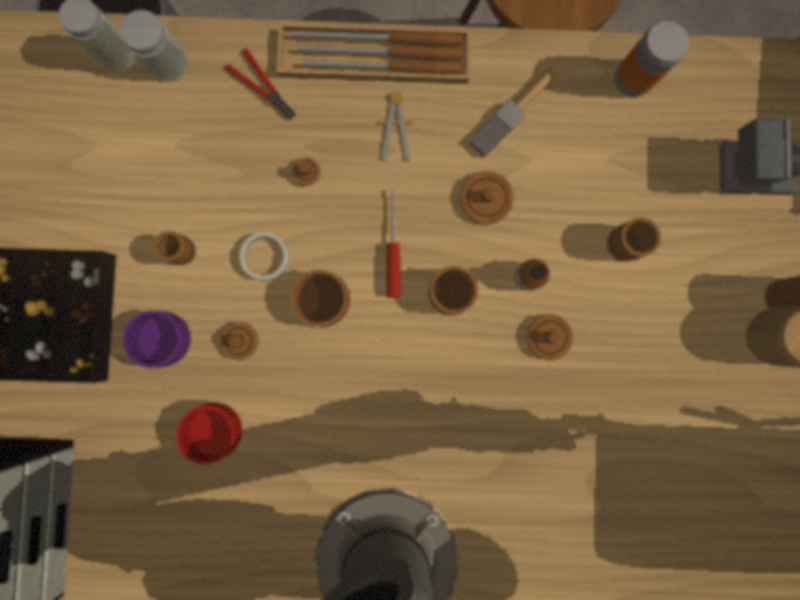

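View pics/side0b.png

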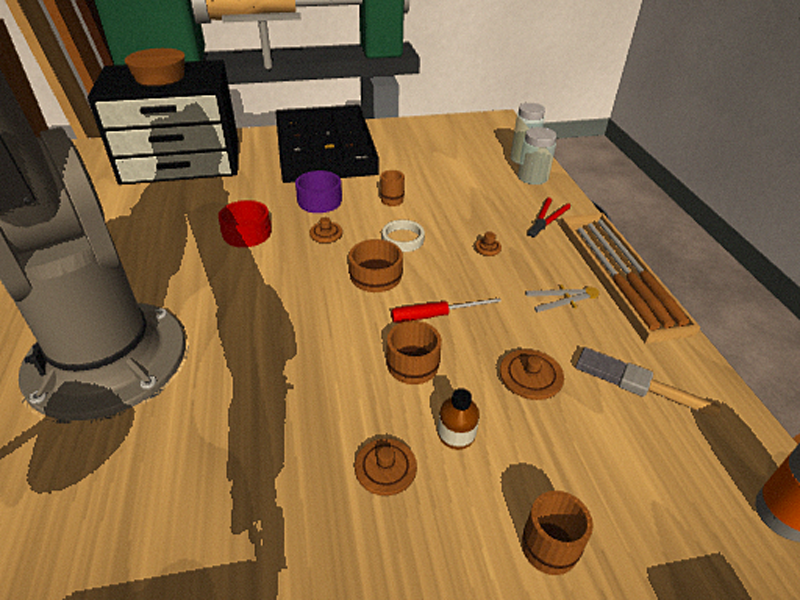

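```bash
cat > m.py <<'E'
from h import *
f="pics/top0.png"
for p in [(0,0),(.5,0),(.5,.3),(.21,-.642)]:
    c=np.load(f+".npz");K=np.array([[c["fx"],0,c["cx"]],[0,c["fy"],c["cy"]],[0,0,1]])
    print(p,cv2.projectPoints(np.array([[*p,0.]]),c["rvec"],c["tvec"],K,None)[0].ravel()/.64)
L={"ls":(305,173,.015),"lm":(238,341,.015),"ll":(550,338,.015),"lw":(487,197,.015),"bs":(169,247,.06),"bm":(640,238,.07),"bl":(453,289,.056),"bw":(321,297,.048),"pol":(536,273,.06)}
for k,(u,v,z) in L.items(): print(k,ray(f,u*.64,v*.64,z).round(4))
im=cv2.imread(f)
tiles=[]
for k,(u,v,z) in L.items():
    u*=.64;v*=.64;x0=int(u)-25;y0=int(v)-25
    t=cv2.resize(im[y0:y0+50,x0:x0+50],(260,195*260//195),interpolation=cv2.INTER_CUBIC)
    cv2.putText(t,f"{k} {x0},{y0}",(3,14),0,.45,(255,255,255),1);tiles.append(t)
g=np.vstack([np.hstack(tiles[i:i+3]) for i in(0,3,6)])
cv2.imwrite("pics/tiles.png",cv2.resize(g,(600,600)))
E
python3 m.py
```

```text
(0, 0) [387.02222448 560.70859217]
(0.5, 0) [396.42969081 268.2873643 ]
(0.5, 0.3) [225.58803922 262.73990479]
(0.21, -0.642) [760.3771573  446.02831904]
ls [0.6607 0.1653 0.015 ]
lm [0.3641 0.2669 0.015 ]
ll [ 0.3858 -0.2687  0.015 ]
lw [ 0.629  -0.1548  0.015 ]
bs [0.5155 0.3751 0.06  ]
bm [ 0.5546 -0.4001  0.07  ]
bl [ 0.4615 -0.095   0.056 ]
bw [0.4418 0.1237 0.048 ]
pol [ 0.4922 -0.2315  0.06  ]
```

View pics/tiles.png

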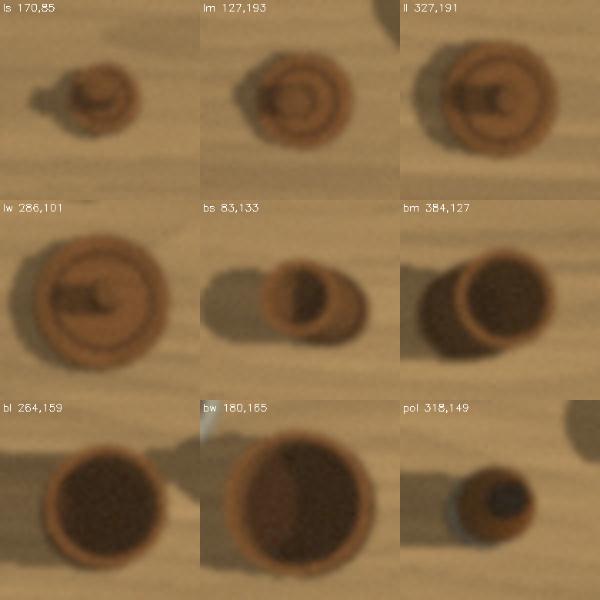

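```bash
cat > fit.py <<'E'
from h import *
from scipy.optimize import differential_evolution
th=np.linspace(0,2*np.pi,120)
def fit(f,circs,x0,r=.015):
    c=np.load(f+".npz");K=np.array([[c["fx"],0,c["cx"]],[0,c["fy"],c["cy"]],[0,0,1]])
    g=cv2.GaussianBlur(cv2.cvtColor(c["color"],cv2.COLOR_BGR2LAB).astype(np.float32),(0,0),1.0)
    G=np.sqrt(sum(cv2.Sobel(g[:,:,i],cv2.CV_32F,1,0)**2+cv2.Sobel(g[:,:,i],cv2.CV_32F,0,1)**2 for i in range(3)))
    G=np.minimum(G,np.percentile(G,97))
    def s(p):
        P=np.vstack([np.c_[p[0]+d/2*np.cos(th),p[1]+d/2*np.sin(th),np.full(120,z)] for d,z in circs])
        q=cv2.projectPoints(P,c["rvec"],c["tvec"],K,None)[0].reshape(-1,2).astype(np.float32)
        return -float(cv2.remap(G,q[:,:1],q[:,1:],cv2.INTER_LINEAR).mean())
    R=differential_evolution(s,[(x0[0]-r,x0[0]+r),(x0[1]-r,x0[1]+r)],seed=0,tol=1e-4)
    return R.x.round(4),round(-R.fun,1)
O={"ls":((.6607,.1653),.050,.015),"lm":((.3641,.2669),.065,.015),"ll":((.3858,-.2687),.080,.015),"lw":((.629,-.1548),.095,.015),
"bs":((.5155,.3751),.05,.06),"bm":((.5546,-.4001),.065,.07),"bl":((.4615,-.095),.08,.056),"bw":((.4418,.1237),.095,.048)}
if __name__=="__main__":
  for k,(p,d,z) in O.items():
    C=[(d,z),(d-.012,z)] if k[0]=="b" else [(d,z)]
    print(k,*fit("pics/top0.png",C,p),*fit("pics/side0.png",C,p))
E
python3 fit.py
```

```text
ls [0.6635 0.166 ] 89.6 [0.6602 0.1523] 152.2
lm [0.3661 0.2737] 80.1 [0.3646 0.2519] 147.5
ll [ 0.3883 -0.2649] 81.6 [ 0.3867 -0.2671] 131.3
lw [ 0.6286 -0.1505] 74.9 [ 0.6237 -0.1566] 131.8
bs [0.5207 0.3792] 67.0 [0.5071 0.3803] 121.5
bm [ 0.5576 -0.4016] 98.5 [ 0.5573 -0.4059] 116.8
bl [ 0.461  -0.0967] 89.4 [ 0.4618 -0.0968] 116.8
bw [0.44   0.1215] 86.8 [0.4418 0.1268] 141.5
```

Call:
jog_arm(moves=[0,0,0,0,0,0.9,0.5,0,0,0,0,0,0.9,0.5,0,0,0,0,0,0.9,0.5,0,0,0,0,0,0.9,0.5,0,0,0,0,0,0.92,0.5,0,0,0,0,0,0,0.5,0,0,0,0,0,0,0.5,0,0,0,0,0,0,0.5], grip_force=30)

```text
t: 0.77
eef_pos: [0.2096, -0.6415, 0.231]
tool_rot: [-0.0, 1.0, 0.001, -0.0]
contact_force: [-0.6, 0.1, -0.4]
gripper_width: 0.499
grasp_force: 0.0
```

Call:
jog_arm(moves=[0.44,-0.93,0.15,0,0,0,0.5,0.44,-0.93,0.15,0,0,0,0.5,0.44,-0.93,0.15,0,0,0,0.5,0.44,-0.93,0.15,0,0,0,0.5,0.44,-0.93,0.15,0,0,0,0.5,0.44,-0.93,0.15,0,0,0,0.5,0.44,-0.93,0.15,0,0,0,0.5,0.44,-0.93,0.15,0,0,0,0.5])

```text
t: 1.43
eef_pos: [0.2803, -0.4919, 0.2072]
tool_rot: [0.0, 1.0, 0.001, 0.0]
contact_force: [0.8, 0.1, 0.6]
gripper_width: 0.502
grasp_force: 0.0
```

Call:
jog_arm(moves=[0.44,-0.93,0.15,0,0,0,0.5,0.44,-0.93,0.15,0,0,0,0.5,0.44,-0.93,0.15,0,0,0,0.5,0.44,-0.93,0.15,0,0,0,0.5,0.44,-0.93,0.15,0,0,0,0.5,0.44,-0.93,0.15,0,0,0,0.5,0.44,-0.93,0.15,0,0,0,0.5,0.44,-0.93,0.15,0,0,0,0.5])

```text
t: 2.1
eef_pos: [0.3507, -0.3432, 0.1833]
tool_rot: [0.0, 1.0, 0.001, 0.0]
contact_force: [0.3, -0.2, -0.3]
gripper_width: 0.5
grasp_force: 0.0
```

Call:
jog_arm(moves=[0.44,-0.93,0.15,0,0,0,0.5,0.44,-0.93,0.15,0,0,0,0.5,0.44,-0.93,0.15,0,0,0,0.5,0.44,-0.93,0.15,0,0,0,0.5,0,0,0,0,0,0,0.5,0,0,0,0,0,0,0.5,0,0,0,0,0,0,0.5,0,0,0,0,0,0,0.5])

```text
t: 2.77
eef_pos: [0.3851, -0.2707, 0.1715]
tool_rot: [0.0, 1.0, -0.001, 0.0]
contact_force: [-0.4, -0.3, -0.3]
gripper_width: 0.499
grasp_force: 0.0
```

```bash
python3 - <<'E'
from h import *
print(get_obs()["eef_pos"])
c=snap("wrist","pics/w1.png"); R=cv2.Rodrigues(c["rvec"])[0];print(-R.T@np.ravel(c["tvec"]),R)
E
```

```text
[ 0.38512032 -0.27070647  0.17147893]
[ 0.4624473  -0.27012969  0.31389564] [[-1.64215893e-03 -9.99998459e-01  6.20360040e-04]
 [-9.53233076e-01  1.75285500e-03  3.02231089e-01]
 [-3.02231711e-01 -9.50362270e-05 -9.53234485e-01]]
```

View pics/w1.png

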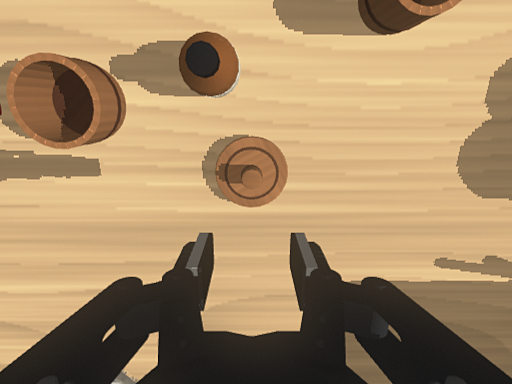

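```bash
python3 - <<'E'
from fit import *
f="pics/w1.png"
print(fit(f,[(.08,.015)],(.387,-.267)),fit(f,[(.08,.056),(.068,.056)],(.461,-.0967)))
print(ray(f,252,171,.015),ray(f,251,177,.04),ray(f,208,60,.085))
E
```

```text
(array([ 0.3888, -0.2694]), np.float64(122.6)) (array([ 0.4619, -0.0978]), np.float64(115.2))
[ 0.39054728 -0.27097021  0.015     ] [ 0.39038644 -0.26989109  0.04      ] [ 0.49197679 -0.23818652  0.085     ]
```

Call:
jog_arm(moves=[0.11,-0.02,0.96,0,0,0,0.5,0.11,-0.02,0.96,0,0,0,0.5,0,0,0.96,0,0,0,0.5,0,0,0.96,0,0,0,0.5,0,0,0.96,0,0,0,0.5,0,0,0.96,0,0,0,0.5,0,0,0.96,0,0,0,0.5,0,0,0.96,0,0,0,0.5])

```text
t: 3.48
eef_pos: [0.3898, -0.2698, 0.0169]
tool_rot: [0.0, 1.0, -0.001, 0.0]
contact_force: [-0.2, -0.5, 0.1]
gripper_width: 0.499
grasp_force: 0.0
```

Call:
jog_arm(moves=[0,0,0,0,0,0,0.5,0,0,0,0,0,0,0,0,0,0,0,0,0,0,0,0,0,0,0,0,0,0,0,0,0,0,0,0,0,0,0,0,0,0,0,0,0,0,0,0,0,0,0,0,0,0,0,0,0])

```text
t: 4.15
eef_pos: [0.3904, -0.2691, 0.0184]
tool_rot: [0.0, 1.0, 0.0, 0.001]
contact_force: [-1.2, -0.5, 6.4]
gripper_width: 0.246
grasp_force: 30.0
```

Call:
jog_arm(moves=[0,0,-1,0,0,0,0,0,0,-1,0,0,0,0,0,0,-1,0,0,0,0,0,0,-1,0,0,0,0,0,0,-1,0,0,0,0,0.4,-0.95,0,0,0,0,0,0.4,-0.95,0,0,0,0,0,0.4,-0.95,0,0,0,0,0])

```text
t: 4.82
eef_pos: [0.4142, -0.2114, 0.1183]
tool_rot: [0.0, 1.0, -0.001, 0.001]
contact_force: [-0.0, 0.2, -0.5]
gripper_width: 0.243
grasp_force: 29.6
```

Call:
jog_arm(moves=[0.4,-0.95,0,0,0,0,0,0.4,-0.95,0,0,0,0,0,0.4,-0.95,0,0,0,0,0,0.4,-0.95,0,0,0,0,0,0.4,-0.95,0,0,0,0,0,0.4,-0.95,0,0,0,0,0,0,0,0,0,0,0,0,0,0,0,0,0,0,0])

```text
t: 5.48
eef_pos: [0.4622, -0.0967, 0.1177]
tool_rot: [-0.0, 1.0, 0.002, -0.0]
contact_force: [-0.9, -0.2, -1.0]
gripper_width: 0.245
grasp_force: 29.6
```

```bash
python3 - <<'E'
from fit import *
f="pics/w2.png"
c=snap("wrist",f);e=get_obs()["eef_pos"];print(e)
z=e[2]-.018
print("lid",fit(f,[(.08,z+.015)],e[:2]),"box",fit(f,[(.08,.056)],(.462,-.0976),.02),"bw",fit(f,[(.095,.048),(.083,.048)],(.44,.123),.02))
E
```

```text
[ 0.46163719 -0.09777278  0.11761872]
lid (array([ 0.46  , -0.0965]), np.float64(90.0)) box (array([ 0.4621, -0.0976]), np.float64(95.9)) bw (array([0.4421, 0.1261]), np.float64(50.6))
```

View pics/w2.png

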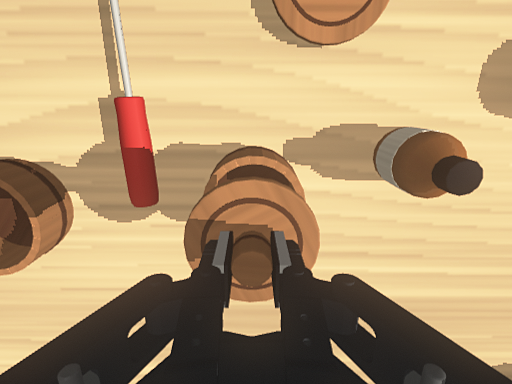

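Call:
jog_arm(moves=[0.05,0,0.5,0,0,0,0,0,0,0.5,0,0,0,0,0,0,0.5,0,0,0,0,0,0,0.4,0,0,0,0,0,0,0.4,0,0,0,0,0,0,0.2,0,0,0,0,0,0,0,0,0,0,0,0,0,0,0,0,0,0])

```text
t: 6.2
eef_pos: [0.4628, -0.0979, 0.0673]
tool_rot: [0.0, 1.0, 0.0, -0.0]
contact_force: [-0.3, -0.5, -0.7]
gripper_width: 0.245
grasp_force: 30.0
```

Call:
jog_arm(moves=[0,0,0,0,0,0,0.5,0,0,0,0,0,0,0.5,0,0,0,0,0,0,0.5,0,0,-1,0,0,0,0.5,0,0,-1,0,0,0,0.5,0,0,-1,0,0,0,0.5,0,-1,-1,0,0,0,0.5,0,-1,-1,0,0,0,0.5])

```text
t: 6.87
eef_pos: [0.4628, -0.0583, 0.1687]
tool_rot: [0.0, 1.0, -0.001, 0.0]
contact_force: [0.3, 0.5, -0.2]
gripper_width: 0.501
grasp_force: 0.0
```

```bash
python3 - <<'E'
from fit import *
f="pics/w3.png"
c=snap("wrist",f);e=get_obs()["eef_pos"];print(e)
print("lid",fit(f,[(.08,.064)],(.462,-.0976)))
E
```

```text
[ 0.4652492  -0.05319765  0.1723182 ]
lid (array([ 0.4617, -0.0965]), np.float64(119.1))
```

View pics/w3.png

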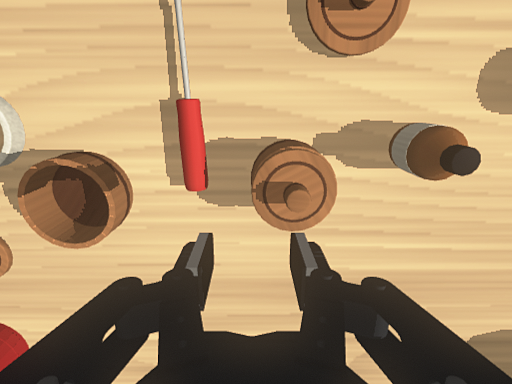

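Call:
jog_arm(moves=[0,-1,0,0,0,0,0.5,0,-1,0,0,0,0,0.5,0,-1,0,0,0,0,0.5,0,-1,0,0,0,0,0.5,0,-1,0,0,0,0,0.5,0,-1,0,0,0,0,0.5,0,-1,0,0,0,0,0.5,-0.4,-1,0,0,0,0,0.5])

```text
t: 7.58
eef_pos: [0.456, 0.1033, 0.1678]
tool_rot: [-0.0, 1.0, -0.0, 0.001]
contact_force: [0.0, 0.9, 0.9]
gripper_width: 0.504
grasp_force: 0.0
```

Call:
jog_arm(moves=[-0.6,-1,0,0,0,0,0.5,-0.6,-1,0,0,0,0,0.5,-0.6,-1,0,0,0,0,0.5,-0.6,-1,0,0,0,0,0.5,-0.6,-1,0,0,0,0,0.5,-0.6,-1,0,0,0,0,0.5,-0.6,-1,0,0,0,0,0.5,-0.3,-1,0,0,0,0,0.5])

```text
t: 8.25
eef_pos: [0.3634, 0.263, 0.1676]
tool_rot: [0.0, 1.0, 0.001, -0.0]
contact_force: [0.9, -0.3, -0.5]
gripper_width: 0.501
grasp_force: 0.0
```

Call:
jog_arm(moves=[0,-0.2,0,0,0,0,0.5,0,0,0,0,0,0,0.5,0,0,0,0,0,0,0.5,0,0,0,0,0,0,0.5,0,0,0,0,0,0,0.5,0,0,0,0,0,0,0.5,0,0,0,0,0,0,0.5,0,0,0,0,0,0,0.5])

```text
t: 8.92
eef_pos: [0.365, 0.2658, 0.1677]
tool_rot: [0.0, 1.0, -0.0, 0.0]
contact_force: [1.5, -0.1, -0.0]
gripper_width: 0.496
grasp_force: 0.0
```

```bash
python3 - <<'E'
from fit import *
f="pics/w4.png"
c=snap("wrist",f);e=get_obs()["eef_pos"];print(e)
print("lid",fit(f,[(.065,.015)],(.365,.266)),"bs",fit(f,[(.05,.06),(.038,.06)],(.518,.378),.015))
E
```

```text
[0.36499241 0.2659186  0.16770705]
lid (array([0.3668, 0.2659]), np.float64(133.0)) bs (array([0.5195, 0.3757]), np.float64(59.7))
```

View pics/w4.png

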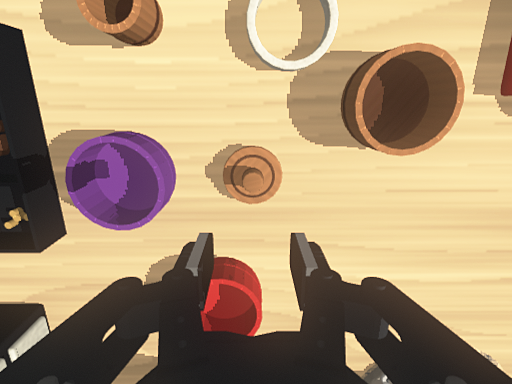

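Call:
jog_arm(moves=[0.11,0,0.92,0,0,0,0.5,0,0,0.92,0,0,0,0.5,0,0,0.92,0,0,0,0.5,0,0,0.92,0,0,0,0.5,0,0,0.92,0,0,0,0.5,0,0,0.92,0,0,0,0.5,0,0,0.92,0,0,0,0.5,0,0,0.92,0,0,0,0.5])

```text
t: 9.63
eef_pos: [0.3672, 0.2662, 0.0197]
tool_rot: [-0.0, 1.0, 0.0, 0.0]
contact_force: [-0.3, 1.1, -0.3]
gripper_width: 0.497
grasp_force: 0.0
```

Call:
jog_arm(moves=[0,0,0,0,0,0,0.5,0,0,0,0,0,0,0,0,0,0,0,0,0,0,0,0,0,0,0,0,0,0,0,0,0,0,0,0,0,0,0,0,0,0,0,0,0,0,0,0,0,0,0,0,0,0,0,0,0])

```text
t: 10.3
eef_pos: [0.3675, 0.2664, 0.0212]
tool_rot: [-0.0, 1.0, -0.0, 0.001]
contact_force: [-0.8, -0.9, 6.6]
gripper_width: 0.246
grasp_force: 29.9
```

Call:
jog_arm(moves=[0,0,-1,0,0,0,0,0,0,-1,0,0,0,0,0,0,-1,0,0,0,0,0,0,-1,0,0,0,0,0,0,-1,0,0,0,0,0,0,-1,0,0,0,0,0.5,0.5,0,0,0,0,0,0.5,0.9,0,0,0,0,0])

```text
t: 10.97
eef_pos: [0.3877, 0.2404, 0.1422]
tool_rot: [-0.002, 1.0, 0.002, 0.002]
contact_force: [0.7, -0.3, -0.9]
gripper_width: 0.248
grasp_force: 29.5
```

Call:
jog_arm(moves=[0.5,1,0,0,0,0,0,0.5,1,0,0,0,0,0,0.5,1,0,0,0,0,0,0.5,1,0,0,0,0,0,0.5,1,0,0,0,0,0,0.5,1,0,0,0,0,0,0.5,1,0,0,0,0,0,0.5,1,0,0,0,0,0])

```text
t: 11.63
eef_pos: [0.4672, 0.0771, 0.1405]
tool_rot: [0.0, 1.0, 0.0, -0.0]
contact_force: [-0.4, 0.5, -0.4]
gripper_width: 0.246
grasp_force: 29.5
```

Call:
jog_arm(moves=[0.5,1,0,0,0,0,0,0.5,1,0,0,0,0,0,0.5,1,0,0,0,0,0,0.5,1,0,0,0,0,0,0.5,1,0,0,0,0,0,0.5,1,0,0,0,0,0,0.5,1,0,0,0,0,0,0.5,1,0,0,0,0,0])

```text
t: 12.3
eef_pos: [0.5472, -0.0828, 0.1404]
tool_rot: [-0.0, 1.0, 0.0, -0.0]
contact_force: [0.5, 0.0, -0.6]
gripper_width: 0.243
grasp_force: 29.5
```

Call:
jog_arm(moves=[0,1,0,0,0,0,0,0,1,0,0,0,0,0,0,1,0,0,0,0,0,0,1,0,0,0,0,0,0,1,0,0,0,0,0,0,1,0,0,0,0,0,0,1,0,0,0,0,0,0,1,0,0,0,0,0])

```text
t: 12.97
eef_pos: [0.5467, -0.2426, 0.1403]
tool_rot: [-0.0, 1.0, 0.0, -0.0]
contact_force: [-0.1, -0.6, -0.2]
gripper_width: 0.241
grasp_force: 29.5
```

Call:
jog_arm(moves=[0,1,0,0,0,0,0,0,1,0,0,0,0,0,0,1,0,0,0,0,0,0,1,0,0,0,0,0,0,1,0,0,0,0,0,0,0.8,0,0,0,0,0,0,0,0,0,0,0,0,0,0,0,0,0,0,0])

```text
t: 13.63
eef_pos: [0.5466, -0.3584, 0.1401]
tool_rot: [-0.0, 1.0, -0.001, -0.0]
contact_force: [-0.5, 1.1, -1.2]
gripper_width: 0.241
grasp_force: 29.6
```

```bash
python3 - <<'E'
from fit import *
f="pics/w5.png"
c=snap("wrist",f);e=get_obs()["eef_pos"];print(e)
z=e[2]-.0207
print("lid",fit(f,[(.065,z+.015)],e[:2],.01),"box",fit(f,[(.065,.07)],(.5575,-.403),.015),fit(f,[(.053,.07),(.065,.07)],(.5575,-.403),.015))
E
```

```text
[ 0.54711384 -0.35698902  0.14016042]
lid (array([ 0.5468, -0.358 ]), np.float64(109.9)) box (array([ 0.5577, -0.4039]), np.float64(149.6)) (array([ 0.5577, -0.4039]), 152.7)
```

View pics/w5.png

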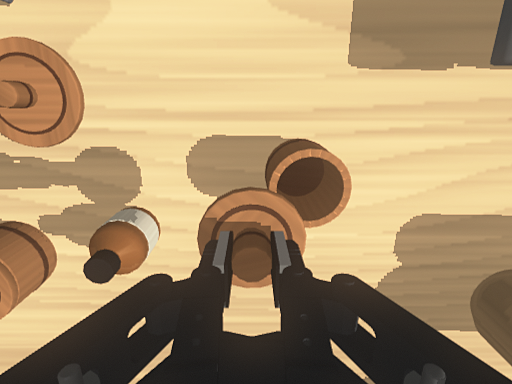

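Call:
jog_arm(moves=[0.2,0.8,0,0,0,0,0,0.2,0.8,0,0,0,0,0,0.15,0.68,0,0,0,0,0,0,0,0.4,0,0,0,0,0,0,0.4,0,0,0,0,0,0,0.4,0,0,0,0,0,0,0.2,0,0,0,0,0,0,0,0,0,0,0])

```text
t: 14.35
eef_pos: [0.5574, -0.4012, 0.1105]
tool_rot: [-0.001, 1.0, 0.001, -0.001]
contact_force: [-0.3, 0.1, 0.3]
gripper_width: 0.246
grasp_force: 29.6
```

Call:
jog_arm(moves=[0,0,0.4,0,0,0,0,0,0,0.4,0,0,0,0,0,0,0.4,0,0,0,0,0,0,0.25,0,0,0,0,0,0,0,0,0,0,0,0,0,0,0,0,0,0,0,0,0,0,0,0,0,0,0,0,0,0,0,0])

```text
t: 15.02
eef_pos: [0.5585, -0.4034, 0.0838]
tool_rot: [0.0, 1.0, 0.0, 0.0]
contact_force: [-0.9, 1.1, 4.4]
gripper_width: 0.243
grasp_force: 30.5
```

Call:
jog_arm(moves=[0,0,0,0,0,0,0.5,0,0,0,0,0,0,0.5,0,0,0,0,0,0,0.5,0,0,-1,0,0,0,0.5,0,0,-1,0,0,0,0.5,0,0,-1,0,0,0,0.5,0.3,-1,-1,0,0,0,0.5,0.3,-1,-0.4,0,0,0,0.5])

```text
t: 15.68
eef_pos: [0.5705, -0.3656, 0.1743]
tool_rot: [0.001, 1.0, -0.002, 0.002]
contact_force: [0.6, 0.8, 0.0]
gripper_width: 0.499
grasp_force: 0.0
```

```bash
python3 - <<'E'
from fit import *
f="pics/w6.png"
c=snap("wrist",f);e=get_obs()["eef_pos"];print(e)
print("lid",fit(f,[(.065,.078)],(.5577,-.4039)),"lw",fit(f,[(.095,.015)],(.627,-.153)))
E
```

```text
[ 0.57399515 -0.35843151  0.17512784]
lid (array([ 0.558 , -0.4026]), np.float64(118.2)) lw (array([ 0.6306, -0.1584]), np.float64(113.1))
```

Call:
jog_arm(moves=[0.3,-1,0,0,0,0,0.5,0.3,-1,0,0,0,0,0.5,0.3,-1,0,0,0,0,0.5,0.3,-1,0,0,0,0,0.5,0.3,-1,0,0,0,0,0.5,0.3,-1,0,0,0,0,0.5,0.3,-1,0,0,0,0,0.5,0.3,-1,0,0,0,0,0.5])

```text
t: 16.4
eef_pos: [0.618, -0.2025, 0.1709]
tool_rot: [-0.0, 1.0, 0.0, -0.0]
contact_force: [0.1, -0.6, -0.2]
gripper_width: 0.499
grasp_force: 0.0
```

Call:
jog_arm(moves=[0.3,-1,0,0,0,0,0.5,0.2,-1,0,0,0,0,0.5,0,-0.5,0,0,0,0,0.5,0,0,0,0,0,0,0.5,0,0,0,0,0,0,0.5,0,0,0,0,0,0,0.5,0,0,0,0,0,0,0.5,0,0,0,0,0,0,0.5])

```text
t: 17.07
eef_pos: [0.6278, -0.1551, 0.1715]
tool_rot: [0.0, 1.0, -0.001, -0.0]
contact_force: [-0.2, 0.2, 0.5]
gripper_width: 0.502
grasp_force: 0.0
```

```bash
python3 - <<'E'
from fit import *
f="pics/w7.png"
c=snap("wrist",f);e=get_obs()["eef_pos"];print(e)
print("lw",fit(f,[(.095,.015)],(.627,-.153)))
cv2.imwrite("pics/w67.png",np.hstack([cv2.resize(cv2.imread(p),(400,300)) for p in("pics/w6.png",f)]))
E
```

```text
[ 0.62784894 -0.15477294  0.17147508]
lw (array([ 0.6311, -0.155 ]), np.float64(114.1))
```

View pics/w67.png

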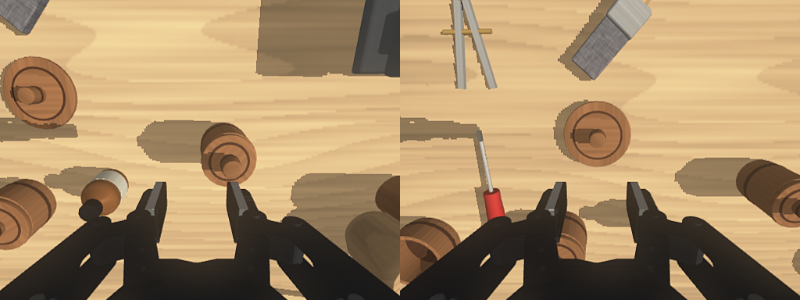

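Call:
jog_arm(moves=[0.16,0,0.95,0,0,0,0.5,0,0,0.95,0,0,0,0.5,0,0,0.95,0,0,0,0.5,0,0,0.95,0,0,0,0.5,0,0,0.95,0,0,0,0.5,0,0,0.95,0,0,0,0.5,0,0,0.95,0,0,0,0.5,0,0,0.92,0,0,0,0.5])

```text
t: 17.78
eef_pos: [0.6312, -0.1541, 0.0191]
tool_rot: [0.0, 1.0, -0.0, 0.0]
contact_force: [0.1, -0.6, -0.3]
gripper_width: 0.502
grasp_force: 0.0
```

Call:
jog_arm(moves=[0,0,0,0,0,0,0.5,0,0,0,0,0,0,0,0,0,0,0,0,0,0,0,0,0,0,0,0,0,0,0,0,0,0,0,0,0,0,0,0,0,0,0,0,0,0,0,0,0,0,0,0,0,0,0,0,0])

```text
t: 18.45
eef_pos: [0.6319, -0.1534, 0.021]
tool_rot: [0.0, 1.0, 0.0, 0.001]
contact_force: [-0.7, 0.4, 4.6]
gripper_width: 0.24
grasp_force: 29.9
```

Call:
jog_arm(moves=[0,0,-1,0,0,0,0,0,0,-1,0,0,0,0,0,0,-1,0,0,0,0,0,0,-1,0,0,0,0,0,0,-1,0,0,0,0,0,0,-1,0,0,0,0,-0.6,-0.8,0,0,0,0,0,-0.6,-0.9,0,0,0,0,0])

```text
t: 19.12
eef_pos: [0.6083, -0.1208, 0.1417]
tool_rot: [0.001, 1.0, -0.001, 0.002]
contact_force: [-0.0, 0.8, -0.6]
gripper_width: 0.241
grasp_force: 29.5
```

Call:
jog_arm(moves=[-0.7,-1,0,0,0,0,0,-0.7,-1,0,0,0,0,0,-0.7,-1,0,0,0,0,0,-0.7,-1,0,0,0,0,0,-0.7,-1,0,0,0,0,0,-0.7,-1,0,0,0,0,0,-0.7,-1,0,0,0,0,0,-0.7,-1,0,0,0,0,0])

```text
t: 19.78
eef_pos: [0.4944, 0.0415, 0.1402]
tool_rot: [0.0, 1.0, 0.0, 0.0]
contact_force: [0.2, 0.6, -0.3]
gripper_width: 0.241
grasp_force: 29.5
```

Call:
jog_arm(moves=[-0.7,-1,0,0,0,0,0,0,-0.8,0,0,0,0,0,0,0,0,0,0,0,0,0,0,0,0,0,0,0,0,0,0,0,0,0,0,0,0,0,0,0,0,0,0,0,0,0,0,0,0,0,0,0,0,0,0,0])

```text
t: 20.45
eef_pos: [0.4815, 0.0758, 0.14]
tool_rot: [0.0, 1.0, -0.001, -0.0]
contact_force: [-0.1, -0.6, 0.1]
gripper_width: 0.247
grasp_force: 29.5
```

```bash
python3 - <<'E'
from fit import *
f="pics/w8.png"
c=snap("wrist",f);e=get_obs()["eef_pos"];print(e)
z=e[2]-.0207
print("lid",fit(f,[(.095,z+.015)],e[:2],.01),"box",fit(f,[(.095,.048)],(.4418,.1255),.015),fit(f,[(.083,.048),(.095,.048)],(.4418,.1255),.015))
E
```

```text
[0.48143108 0.07591316 0.14000419]
lid (array([0.4815, 0.0773]), np.float64(95.2)) box (array([0.4425, 0.1265]), np.float64(71.8)) (array([0.4424, 0.1266]), np.float64(61.7))
```

View pics/w8.png

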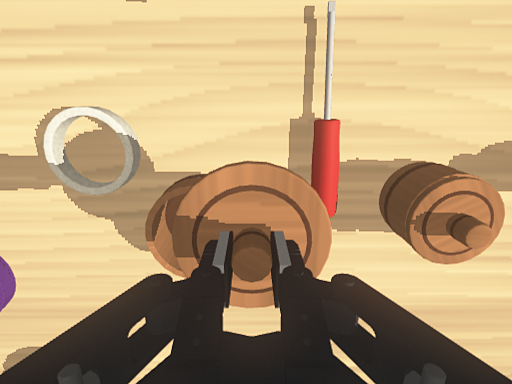

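Call:
jog_arm(moves=[-0.65,-0.82,0,0,0,0,0,-0.65,-0.82,0,0,0,0,0,-0.66,-0.83,0,0,0,0,0,0,0,0.6,0,0,0,0,0,0,0.7,0,0,0,0,0,0,0.7,0,0,0,0,0,0,0.4,0,0,0,0,0,0,0,0,0,0,0])

```text
t: 21.17
eef_pos: [0.4411, 0.1254, 0.0907]
tool_rot: [0.0, 1.0, -0.0, -0.001]
contact_force: [0.4, 0.3, -0.4]
gripper_width: 0.243
grasp_force: 29.5
```

Call:
jog_arm(moves=[0,0,0.4,0,0,0,0,0,0,0.4,0,0,0,0,0,0,0.4,0,0,0,0,0,0,0.35,0,0,0,0,0,0,0,0,0,0,0,0,0,0,0,0,0,0,0,0,0,0,0,0,0,0,0,0,0,0,0,0])

```text
t: 21.83
eef_pos: [0.4419, 0.126, 0.0609]
tool_rot: [0.0, 1.0, 0.0, -0.0]
contact_force: [-0.2, 0.6, -1.4]
gripper_width: 0.243
grasp_force: 31.4
```

Call:
jog_arm(moves=[0,0,0,0,0,0,0.5,0,0,0,0,0,0,0.5,0,0,0,0,0,0,0.5,0,0,-1,0,0,0,0.5,0,0,-1,0,0,0,0.5,0,0,-1,0,0,0,0.5,0,0,-1,0,0,0,0.5,0,0,-1,0,0,0,0.5])

```text
t: 22.5
eef_pos: [0.4419, 0.126, 0.1621]
tool_rot: [-0.0, 1.0, 0.0, 0.0]
contact_force: [0.9, -0.0, 0.2]
gripper_width: 0.504
grasp_force: 0.0
```

```bash
python3 - <<'E'
from fit import *
f="pics/w9.png"
c=snap("wrist",f)
print("lid",fit(f,[(.095,.056)],(.4423,.1263)))
E
```

```text
lid (array([0.4418, 0.1266]), np.float64(116.6))
```

Call:
jog_arm(moves=[1,-0.2,-0.4,0,0,0,0.5,1,-0.2,0,0,0,0,0.5,1,-0.2,0,0,0,0,0.5,1,-0.2,0,0,0,0,0.5,1,-0.2,0,0,0,0,0.5,1,-0.2,0,0,0,0,0.5,1,-0.2,0,0,0,0,0.5,1,-0.2,0,0,0,0,0.5])

```text
t: 23.22
eef_pos: [0.6029, 0.1581, 0.1688]
tool_rot: [0.0, 1.0, 0.0, -0.0]
contact_force: [-0.3, -0.2, -0.6]
gripper_width: 0.502
grasp_force: 0.0
```

Call:
jog_arm(moves=[1,-0.2,0,0,0,0,0.5,1,-0.2,0,0,0,0,0.5,0.9,0,0,0,0,0,0.5,0,0,0,0,0,0,0.5,0,0,0,0,0,0,0.5,0,0,0,0,0,0,0.5,0,0,0,0,0,0,0.5,0,0,0,0,0,0,0.5])

```text
t: 23.88
eef_pos: [0.6593, 0.1661, 0.1692]
tool_rot: [0.0, 1.0, 0.0, -0.0]
contact_force: [0.1, 0.1, 0.2]
gripper_width: 0.502
grasp_force: 0.0
```

```bash
python3 - <<'E'
from fit import *
f="pics/w10.png"
c=snap("wrist",f);e=get_obs()["eef_pos"];print(e)
print("ls",fit(f,[(.05,.015)],(.661,.165)))
cv2.imwrite("pics/w910.png",np.hstack([cv2.resize(cv2.imread(p),(400,300)) for p in("pics/w9.png",f)]))
E
```

```text
[0.65946258 0.16609341 0.16931418]
ls (array([0.6696, 0.1753]), np.float64(94.4))
```

View pics/w910.png

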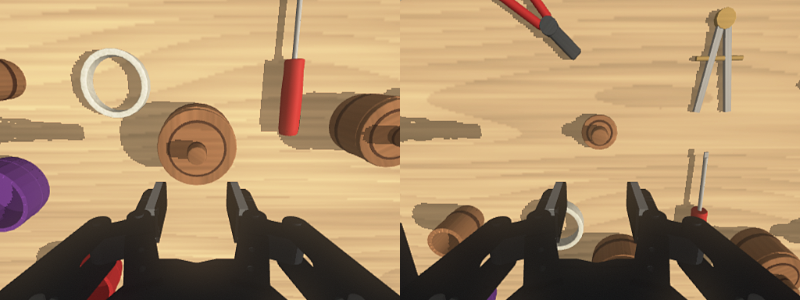

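```bash
python3 - <<'E'
from fit import *
f="pics/w10.png"
p=ray(f,255.5,168.5,.015);print(p, ray(f,198*1.28,135*1.28,.04));print(fit(f,[(.05,.015)],p,.006))
im=cv2.imread(f)[128:208,205:305]; cv2.imwrite("pics/c10.png",cv2.resize(im,(600,480),interpolation=cv2.INTER_CUBIC))
E
```

```text
[0.66793977 0.16216112 0.015     ] [0.66937418 0.16456923 0.04      ]
(array([0.6675, 0.1631]), np.float64(125.6))
```

View pics/c10.png

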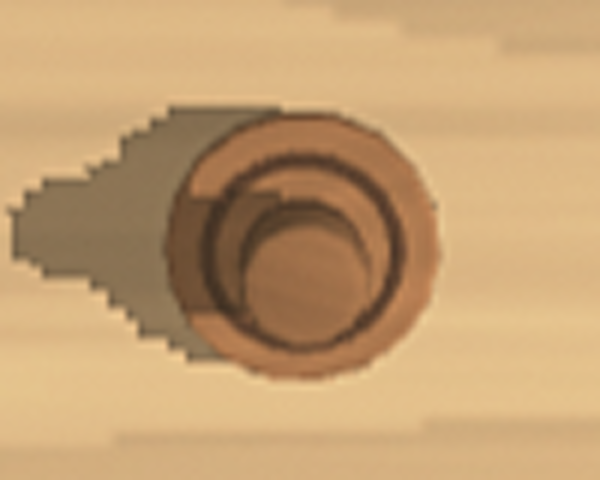

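Call:
jog_arm(moves=[0.21,0.08,0.93,0,0,0,0.5,0.21,0.08,0.93,0,0,0,0.5,0,0,0.93,0,0,0,0.5,0,0,0.93,0,0,0,0.5,0,0,0.93,0,0,0,0.5,0,0,0.93,0,0,0,0.5,0,0,0.93,0,0,0,0.5,0,0,0.93,0,0,0,0.5])

```text
t: 24.6
eef_pos: [0.6682, 0.1629, 0.0198]
tool_rot: [-0.0, 1.0, 0.0, 0.0]
contact_force: [0.4, -0.2, 1.1]
gripper_width: 0.498
grasp_force: 0.0
```

Call:
jog_arm(moves=[0,0,0,0,0,0,0.5,0,0,0,0,0,0,0,0,0,0,0,0,0,0,0,0,0,0,0,0,0,0,0,0,0,0,0,0,0,0,0,0,0,0,0,0,0,0,0,0,0,0,0,0,0,0,0,0,0])

```text
t: 25.27
eef_pos: [0.6691, 0.163, 0.0212]
tool_rot: [-0.0, 1.0, 0.0, 0.001]
contact_force: [-0.5, -1.4, 3.4]
gripper_width: 0.239
grasp_force: 29.6
```

Call:
jog_arm(moves=[0,0,-1,0,0,0,0,0,0,-1,0,0,0,0,0,0,-1,0,0,0,0,0,0,-1,0,0,0,0,0,0,-1,0,0,0,0,0,0,-1,0,0,0,0,-0.6,-0.8,0,0,0,0,0,-0.6,-0.8,0,0,0,0,0])

```text
t: 25.93
eef_pos: [0.6459, 0.1938, 0.142]
tool_rot: [-0.0, 1.0, -0.002, 0.002]
contact_force: [-1.3, 0.5, -0.1]
gripper_width: 0.245
grasp_force: 29.4
```

Call:
jog_arm(moves=[-0.6,-0.9,0,0,0,0,0,-0.6,-0.9,0,0,0,0,0,-0.6,-0.9,0,0,0,0,0,-0.6,-0.9,0,0,0,0,0,-0.6,-0.9,0,0,0,0,0,-0.6,-0.9,0,0,0,0,0,-0.6,-0.9,0,0,0,0,0,0,0,0,0,0,0,0])

```text
t: 26.6
eef_pos: [0.5565, 0.3265, 0.1405]
tool_rot: [-0.002, 1.0, 0.004, -0.001]
contact_force: [-1.5, 1.1, -0.8]
gripper_width: 0.24
grasp_force: 29.4
```

Call:
jog_arm(moves=[0,0,0,0,0,0,0,0,0,0,0,0,0,0,0,0,0,0,0,0,0,0,0,0,0,0,0,0,0,0,0,0,0,0,0,0,0,0,0,0,0,0,0,0,0,0,0,0,0,0,0,0,0,0,0,0])

```text
t: 27.27
eef_pos: [0.5606, 0.3207, 0.1403]
tool_rot: [0.0, 1.0, -0.0, 0.0]
contact_force: [0.4, -0.9, -0.1]
gripper_width: 0.244
grasp_force: 29.4
```

```bash
python3 - <<'E'
from fit import *
f="pics/w11.png"
c=snap("wrist",f);e=get_obs()["eef_pos"];print(e)
z=e[2]-.0207
print("lid",fit(f,[(.05,z+.015)],e[:2],.008),"box",fit(f,[(.05,.06)],(.5185,.3765),.012),fit(f,[(.05,.06),(.038,.06)],(.5185,.3765),.012))
E
```

```text
[0.5605197  0.32072988 0.14030949]
lid (array([0.5578, 0.3211]), np.float64(97.9)) box (array([0.52  , 0.3763]), np.float64(112.1)) (array([0.5198, 0.3762]), np.float64(107.9))
```

View pics/w11.png

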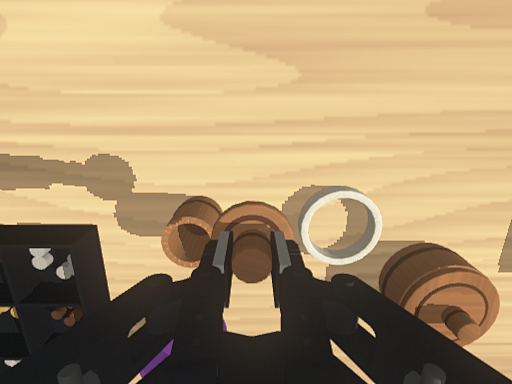

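Call:
jog_arm(moves=[-0.65,-0.92,0,0,0,0,0,-0.65,-0.92,0,0,0,0,0,-0.65,-0.92,0,0,0,0,0,0,0,0.3,0,0,0,0,0,0,0.3,0,0,0,0,0,0,0.2,0,0,0,0,0,0,0,0,0,0,0,0,0,0,0,0,0,0])

```text
t: 27.98
eef_pos: [0.5222, 0.3745, 0.1237]
tool_rot: [0.001, 1.0, -0.001, -0.0]
contact_force: [0.2, -0.4, -0.7]
gripper_width: 0.243
grasp_force: 29.5
```

```bash
python3 - <<'E'
from fit import *
c=snap("wrist","pics/w12.png");e=get_obs()["eef_pos"];print(e)
z=e[2]-.0207
print("lid",fit("pics/w12.png",[(.05,z+.015)],e[:2],.008))
f="pics/s12.png";snap("side",f)
print("lid",fit(f,[(.05,z+.015)],e[:2],.01),"box",fit(f,[(.05,.06),(.05,.0)],(.52,.3762),.015))
im=cv2.imread(f)[60:140,200:300]; cv2.imwrite("pics/c12.png",cv2.resize(im,(600,480),interpolation=cv2.INTER_CUBIC))
E
```

```text
[0.52224248 0.37487762 0.12411293]
lid (array([0.5199, 0.3746]), np.float64(117.9))
lid (array([0.5185, 0.3649]), np.float64(111.8)) box (array([0.5169, 0.3743]), np.float64(135.0))
```

View pics/c12.png

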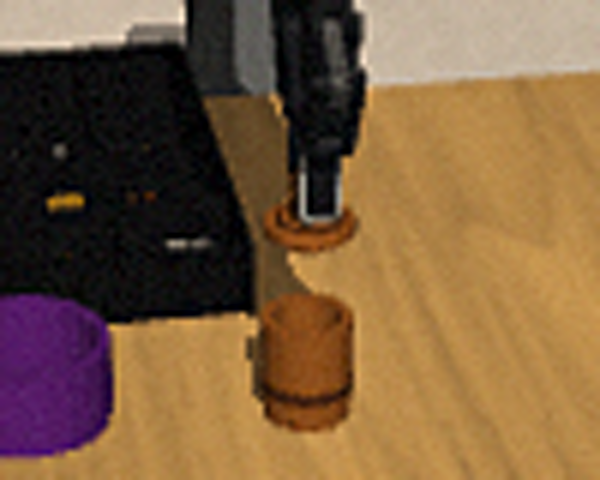

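Call:
jog_arm(moves=[-0.04,-0.05,0.4,0,0,0,0,0,0,0.4,0,0,0,0,0,0,0.4,0,0,0,0,0,0,0.4,0,0,0,0,0,0,0.3,0,0,0,0,0,0,0.3,0,0,0,0,0,0,0.33,0,0,0,0,0,0,0,0,0,0,0])

```text
t: 28.75
eef_pos: [0.5211, 0.3772, 0.0736]
tool_rot: [-0.0, 1.0, 0.0, 0.0]
contact_force: [-0.7, 0.4, -0.3]
gripper_width: 0.241
grasp_force: 30.2
```

Call:
jog_arm(moves=[0,0,0,0,0,0,0,0,0,0,0,0,0,0,0,0,0,0,0,0,0,0,0,0,0,0,0,0,0,0,0,0,0,0,0,0,0,0,0,0,0,0,0,0,0,0,0,0,0,0,0,0,0,0,0,0])

```text
t: 29.42
eef_pos: [0.5206, 0.377, 0.0737]
tool_rot: [0.0, 1.0, 0.0, -0.0]
contact_force: [-0.4, 0.6, -0.4]
gripper_width: 0.245
grasp_force: 30.2
```

Down at the seated height. Release, rise, check everything.

Call:
jog_arm(moves=[0,0,0,0,0,0,0.5,0,0,0,0,0,0,0.5,0,0,0,0,0,0,0.5,0,0,-0.7,0,0,0,0.5,0,0,-1,0,0,0,0.5,0,0,-1,0,0,0,0.5,0,0,-1,0,0,0,0.5,0,0,-1,0,0,0,0.5])

```text
t: 30.08
eef_pos: [0.5207, 0.3772, 0.1699]
tool_rot: [-0.0, 1.0, 0.0, 0.0]
contact_force: [0.3, -0.1, -0.0]
gripper_width: 0.497
grasp_force: 0.0
```

Call:
jog_arm(moves=[0,0,-1,0,0,0,0.5,0,0,-1,0,0,0,0.5,0,0,-1,0,0,0,0.5,0,0,-1,0,0,0,0.5,0,0,0,0,0,0,0.5,0,0,0,0,0,0,0.5,0,0,0,0,0,0,0.5,0,0,0,0,0,0,0.5])

```text
t: 30.75
eef_pos: [0.5201, 0.3765, 0.2467]
tool_rot: [0.001, 1.0, 0.0, -0.001]
contact_force: [-0.3, -0.5, -0.4]
gripper_width: 0.497
grasp_force: 0.0
```

```bash
python3 - <<'E'
from h import *
snap("side","pics/s13.png");snap("wrist","pics/w13.png")
a=cv2.imread("pics/s13.png");t=lambda i:cv2.resize(i,(400,300),interpolation=cv2.INTER_CUBIC)
C=lambda x,y:t(a[y:y+90,x:x+120])
cv2.imwrite("pics/f.png",np.vstack([np.hstack([C(190,85),C(200,135)]),np.hstack([C(230,200),t(a[265:384,280:440])])]))
E
```

```text
(no output)
```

View pics/f.png

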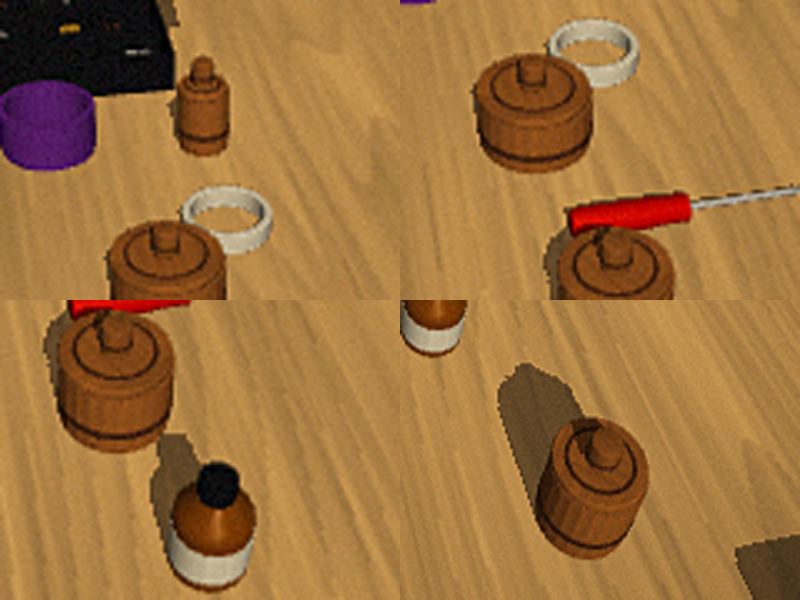

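All four lids sit level and flush, and the bottle stands.

```bash
python3 -c "
from station import *
print(hand_in())"
```

```text
the job is handed in; nothing more can be done
None
```

I put all four lids on the boxes of their own diameters and handed the job in at about 31 s; in the last side view they lie level and fully down on the rims, with the boxes in place and the polish bottle still standing.

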